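# Flip the instrument cassette's lid shut

## Robot

A 6-joint arm with a two-finger parallel gripper is mounted at the origin on the work surface. World frame = base frame: x ahead of the robot, y to its left, z up, the work surface at z = 0. Lengths are in m, angles in rad, forces in N, time in s.
With the tool pointing down it reaches from about 0.325 to 0.775 m from the base axis. Payload 9.3 kg.
Tool frame: the origin (TCP) lies at the centre of the arm's flange, where the gripper is bolted on; the fingertips stand 173 mm ahead of it and the grasp point (between the pads) lies 155 mm ahead of it; z points along the fingers, x is the direction in which the jaws open and shut, and the axes are right-handed (so a half turn about z gives the same grasp; the last joint's range is limited). The gripper opens to 85 mm and grips with 20 to 120 N. Pads are 22 mm wide; open, the fingers measure 114 mm over their backs; the gripper's body (76 mm by 85 mm) begins 54 mm behind the grasp point. The pads swing forward as they close: fully open they stand 13 mm farther back than shut.
Start: joints at [0.997, 0.259, 0.021, 1.334, 0, 1.418], TCP at [0.225, 0.502, 0.405] pointing down, gripper open.
Joint ranges: [-3.04, 3.04], [-0.91, 1.82], [-1.04, 1.36], [-1.92, 1.95], [-1.52, 1.45], [-3.14, 3.14]. Speed limits (rad/s): [2.22, 2.22, 2.79, 3.14, 3.14, 3.14].

## Interface

Orientations are given as a rotation vector (axis times angle).
In Python, from rig import sensors, imaging, workorder gives the robot as it stands.
- The arm moves only by the tool step_arm, never from a script. Its argument "deltas" is a list of rows, each a list of 2 entries, a list of its own where there are three numbers: the shift along the tool's x, y, z in m, then the turn, a rotation vector about the tool's x, y, z in rad. In form: [[[x, y, z], [ax, ay, az]], ...]. A call has exactly 10 rows; each row is the pose to reach, as a shift and turn from the pose commanded when the call began, along the tool's axes at that moment; what a row does not reach only later rows make up. A row lasts 1/8 s, in which the tool goes at most 62.5 mm and 10.7 degrees, less where a joint would pass 70% of its speed; a pose out of reach is approached as far as the arm can. A call with a gripper value outside its range is refused whole. "jaw" is the closure in counts, from 0 (fully open) to 255 (shut), set as the call begins (left out, the last holds). The fingers move at their own pace and stop on an object; the grip force is fixed at half the most. Time passes only in rows, so rows that repeat a pose let the fingers close, or fill a call up. It gives the time, the measured TCP pose, the force and the opening at its end, in the units of the state.
- sensors.observe(): the state, without advancing time (a new reading comes with each control period).
- imaging.grab_frame(name): name is "side" or "top"; returns (picture, depth): 480x640x3 uint8, blue, green, red; 480x640 float32, m along the optical axis (not along the pixel's ray), 0 where there is no reading.
- imaging.camera_model(name): a dict with "fx", "fy", "cx", "cy" (pixels), "dist" ([k1, k2, p1, p2, k3] as OpenCV has them; the pictures are not rectified), "R" (3x3) and "t" (3): a world point X has camera coordinates R X + t. Camera axes: x right, y down, z forward; pixel columns grow to the right and rows downward; lengths in m; the calibration is good to about 2 mm. A picture is of the moment at which its call begins. camera_model takes no time and is no camera call.
- workorder.sign_off(): hands the job in, once; it reports no verdict.
The state is a dict: "time_s": time; "joint_pos": joint angles; "dq": joint speeds; "joint_torque": joint torques, N m; "tcp_pos": TCP position; "tcp_rot": TCP orientation; "wrist_force": force on the tool from outside, world axes, zero at the start; "wrist_torque": the same for the moment, N m; "finger_gap": finger opening in m.
Only numpy, scipy, OpenCV 4.12 (cv2) and the standard library are available. Lean on these libraries where they do the work, as an engineer would, in place of code of your own. Each camera call takes 0.05 s, during which the arm holds its last target.

## Task

The dental instrument cassette lies open like a book on the mat. With a fingertip under the lid's free edge, push the lid up, swing it over its hinge and press it down until it lies flat and fully shut on the base, guiding it all the way so that it does not slam. Do not pinch or force the lid, do not lift, tip or shove the cassette, and leave the jar, the oil spray and the handpiece stand where they are.

Things in the scene. Friction and masses are not known exactly. Their poses are not given: they have to be found in the camera images.
- cassette: Base of the instrument cassette, a loose slotted steel tray (about 0.75 kg with the instruments in it) on the mat: 200 mm along its x axis, 140 mm along its y axis, rim 27 mm high. Origin: centre of its underside, on the work surface. x runs along the hinge (the spine), the hinge is on its +y long side, the catch on its -y side, z is up. It carries the lid.
- hinge (a point): Middle of the hinge line, 73 mm along the cassette's +y from its origin and 27 mm above the work surface. The hinge line runs along the cassette's x axis.
- lid (a joint): Angle of the lid about the hinge, rad: 0 = flat, fully shut on the base; pi/2 = upright; about 3.0 = opened out nearly level on the cassette's +y side (stop at 3.1). The hinge is stiff (about 0.2 N m of friction; the lid weighs about 0.16 kg): the lid stays where it is left at any angle, and takes about 2 to 3 N at its edge to raise.
- lid_tab (a point): Middle of the outer edge of the lid's blue finger tab, 160 mm from the hinge line. The tab is 60 mm along the hinge, 4 mm thick, and stands 17 mm out from the lid's free edge. Site axes are the lid's: x along the hinge, -y from hinge to tab, z out of the lid's outer face, which is on top when shut and looks down when opened out. The tab's outer face lies 7 mm from the hinge line along that z.
- lid_face (a point): Centre of the lid's flat outer face (the slotted steel leaf without the tab: 200 mm along the hinge, 143 mm from hinge to free edge), same axes as the tab's point. The face lies 10 mm from the hinge line along z: 37 mm above the work surface when shut. When the lid is opened out the face looks down and nothing stands between it and the work surface.
- jar_mid (a point): Bystander: round steel jar with a black knob, 100 mm across, 114 mm high over the knob; point on its axis 50 mm above its foot.
- spray_mid (a point): Bystander: white oil spray can with a green band, 53 mm across, 149 mm high; point on its axis 66 mm above its foot.
- stand_mid (a point): Bystander: white stand, 50 x 100 x 30 mm, with three handpieces upright in it, 118 mm high in all; point above the centre of its underside, 50 mm up.
Not all that is in view belongs to the job. What is meant by the cassette is not pink or red, and is the larger of those in its own colour.

How it is judged:
By the outcome, as a careful person would: the job done as asked, in the order asked, and still so for the second after the job is handed in, with the robot touching nothing.
It also fails if it takes over 48 s, if anything falls off the work surface, if the arm or the gripper's body presses on something with over 40 N, if the wrist force passes 120 N, or if a joint passes its speed limit or range.

## Working session

There is one attempt and no reset: what is moved stays moved. The work goes in short steps, Python scripts to look and compute and a tool call to move; the robot and the scene stay as the last step left them, time stands still between calls to the robot, and variables do not carry over. Pictures are saved under pics/ and viewed, and the job is handed in when it is done.

Besides the shell and the picture viewer there is one more tool, called after "Call:" by a JSON object that holds its "method" and its "body". step_arm: Moves the arm, as the interface text tells. Its arguments: {"type":"object","properties":{"deltas":{"type":"array"},"jaw":{"type":"number"}},"required":["deltas"]}

```bash
mkdir -p pics; ls
python3 - <<'E'
from rig import sensors, imaging
import cv2, numpy as np
print(sensors.observe())
for n in ("side","top"):
    p,d=imaging.grab_frame(n); cv2.imwrite(f"pics/{n}0.png",p); np.save(f"pics/{n}0.npy",d)
    print(n,imaging.camera_model(n))
E
```

```text
pics
{'time_s': 0.0, 'joint_pos': array([9.97382783e-01, 2.59196900e-01, 2.07653146e-02, 1.33369462e+00,
       7.83188445e-06, 1.41819128e+00]), 'dq': array([ 5.63896402e-04,  6.23896164e-04,  4.60207245e-04, -8.15149435e-04,
        5.08045857e-05, -4.77297091e-04]), 'joint_torque': array([ 1.41813212e-03, -5.55645776e+01,  3.44527709e+01,  1.38305689e-02,
       -2.63104557e-04, -2.26521615e-05]), 'tcp_pos': array([0.22465374, 0.5019739 , 0.40406485]), 'tcp_rot': array([ 2.63595877e+00,  1.70819842e+00, -1.91009633e-03]), 'wrist_force': array([ 0.55158933,  0.44517077, -0.33207608]), 'wrist_torque': array([-0.03741711,  0.03497153,  0.00653554]), 'finger_gap': 0.08508060267208091}
side {'fx': 447.6701177955065, 'fy': 447.6701177955065, 'cx': 317.4419405490347, 'cy': 239.78136348699732, 'dist': array([-0.02702271,  0.        ,  0.        ,  0.        ,  0.        ]), 'R': array([[ 0.74950333, -0.66196671, -0.00669573],
       [-0.43565851, -0.48560283, -0.75788624],
       [ 0.49844399,  0.57095531, -0.65235237]]), 't': array([-0.53631201,  0.14269005,  0.97421801])}
top {'fx': 454.9162123913534, 'fy': 454.9162123913534, 'cx': 323.859077120942, 'cy': 241.2808882400742, 'dist': array([-0.05128667,  0.        ,  0.        ,  0.        ,  0.        ]), 'R': array([[ 1.30924714e-02, -9.99910691e-01,  2.68264878e-03],
       [-9.86284950e-01, -1.33554235e-02, -1.64510275e-01],
       [ 1.64531411e-01, -4.92010046e-04, -9.86371721e-01]]), 't': array([-0.24383625,  0.47874138,  0.88429278])}
```

View pics/side0.png

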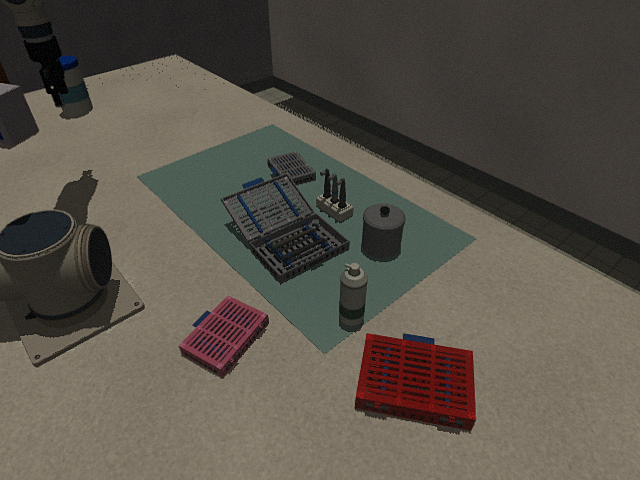

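View pics/top0.png

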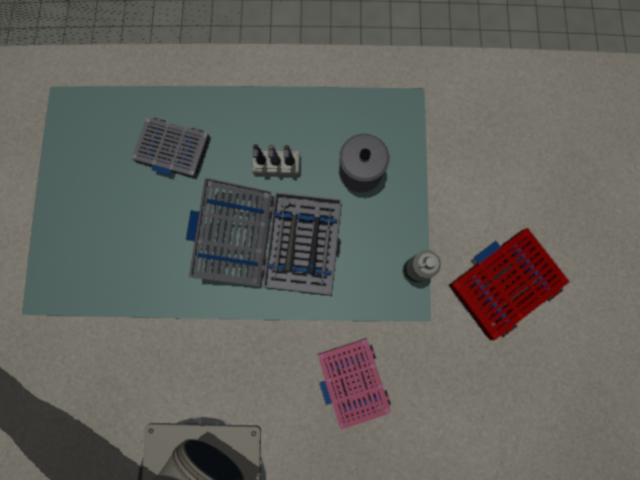

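```bash
cat > h.py <<'E'
import cv2,numpy as np
from rig import imaging
def pix2w(n,uv,d=None,z=None):
    c=imaging.camera_model(n);K=np.array([[c['fx'],0,c['cx']],[0,c['fy'],c['cy']],[0,0,1]])
    r=cv2.undistortPoints(np.array(uv,float).reshape(-1,1,2),K,c['dist']).reshape(-1,2)
    r=np.c_[r,np.ones(len(r))];R=c['R'];t=c['t']
    if d is not None: return (r*np.reshape(d,(-1,1))-t)@R
    o=-R.T@t;w=r@R;return o+w*((np.reshape(z,(-1,1))-o[2])/w[:,2:])
def w2pix(n,X):
    c=imaging.camera_model(n);K=np.array([[c['fx'],0,c['cx']],[0,c['fy'],c['cy']],[0,0,1]])
    return cv2.projectPoints(np.array(X,float).reshape(-1,1,3),cv2.Rodrigues(c['R'])[0],c['t'],K,c['dist'])[0].reshape(-1,2)
E
python3 - <<'E'
import cv2,numpy as np
p=cv2.imread('pics/top0.png');c=p[165:310,175:355]
cv2.imwrite('pics/crop_top.png',cv2.resize(c,None,fx=4,fy=4,interpolation=cv2.INTER_CUBIC))
p=cv2.imread('pics/side0.png');c=p[140:290,200:400]
cv2.imwrite('pics/crop_side.png',cv2.resize(c,None,fx=4,fy=4,interpolation=cv2.INTER_CUBIC))
E
```

```text
(no output)
```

View pics/crop_top.png

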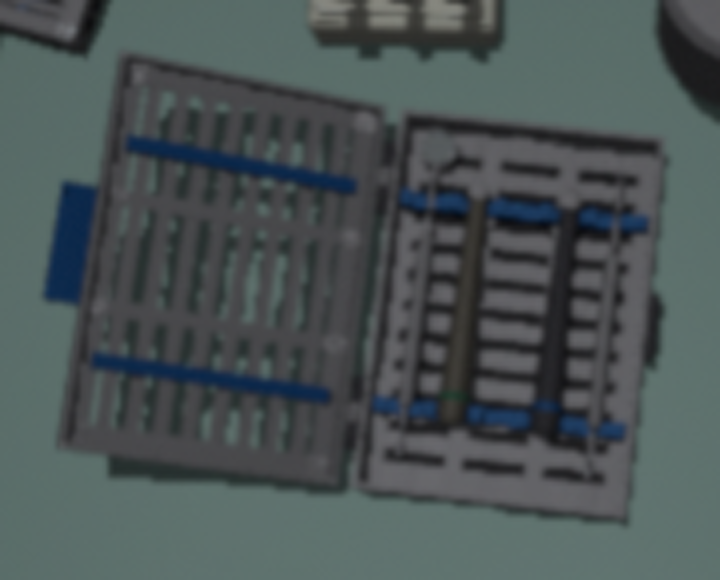

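View pics/crop_side.png

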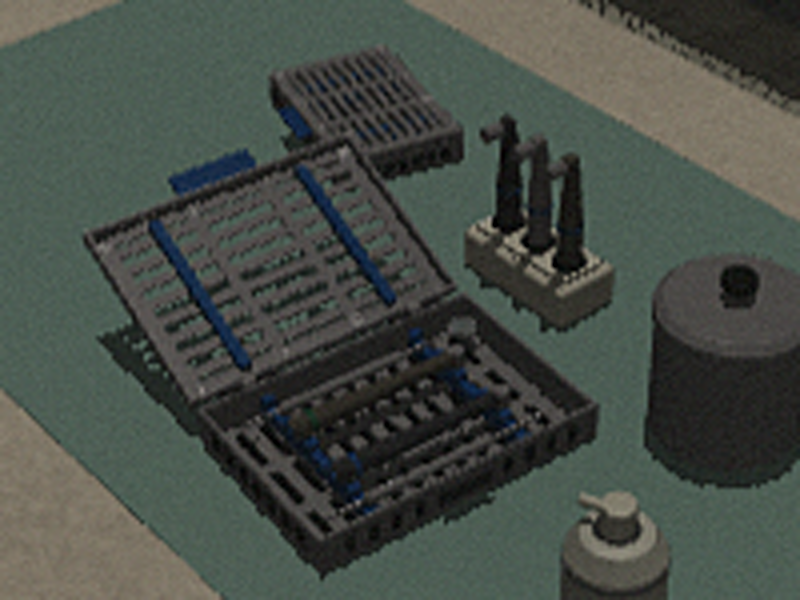

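Grey open cassette at top image (265,240) is the target: the other grey one (172,147) is smaller and shut; pink (355,383) and red (510,283) are excluded. The crop shows the tab at about (192,226) and the base to the right. Now I'll fit its pose.

Run:
```python
import numpy as np,cv2
from h import *
d=np.load('pics/top0.npy')
px=np.array([[408,115],[662,147],[628,522],[362,490]])/4+[175,165]-0.375
w=pix2w('top',px,z=[.027]*4);print('corners',w.round(4))
# expected cassette corners: UL=(+100,+70) UR=(100,-70) LR=(-100,-70) LL=(-100,70)
m=np.array([[.1,.07],[.1,-.07],[-.1,-.07],[-.1,.07]])
M,_=cv2.estimateAffinePartial2D(m,w[:,:2]);s=np.hypot(M[0,0],M[1,0]);yaw=np.arctan2(M[1,0],M[0,0]);o=M[:,2]
print('scale',s,'yaw',yaw,'o',o)
v,u=np.mgrid[170:305,180:350];uv=np.c_[u.ravel(),v.ravel()];dd=d[v,u].ravel();k=dd>0
X=pix2w('top',uv[k],d=dd[k]);c,sn=np.cos(yaw),np.sin(yaw)
L=(X[:,:2]-o)@np.array([[c,-sn],[sn,c]]);  # local
img=cv2.imread('pics/top0.png')[v,u].reshape(-1,3)[k].astype(int)
blue=(img[:,0]>img[:,2]+40)&(img[:,0]>img[:,1]+25)
tab=blue&(L[:,1]>.19)
print('tab n',tab.sum(),'local min/max',L[tab].min(0),L[tab].max(0),'z',np.percentile(X[tab,2],[5,50,95]))
for y in np.arange(-.07,.25,.02):
    q=(abs(L[:,1]-y)<.005)&(abs(L[:,0])<.1)
    if q.any(): print(round(y,3),np.percentile(X[q,2],[10,50,90,97]).round(4))
for n,p,z,name in [('top',(364,157),.1,'jar'),('top',(424,264),.13,'spray'),('top',(275,160),.03,'stand')]:
    print(name,pix2w(n,[p],z=[z]).round(3))
```

```text
corners [[ 0.5847 -0.137   0.027 ]
 [ 0.5692 -0.2704  0.027 ]
 [ 0.3739 -0.2546  0.027 ]
 [ 0.3882 -0.1195  0.027 ]]Traceback (most recent call last):
  File "<stdin>", line 8, in <module>
cv2.error: OpenCV(4.12.0) /io/opencv/modules/calib3d/src/ptsetreg.cpp:1108: error: (-215:Assertion failed) count >= 0 && to.checkVector(2) == count in function 'estimateAffinePartial2D'
```

Run:
```python
import numpy as np,cv2
from h import *
d=np.load('pics/top0.npy')
px=np.array([[408,115],[662,147],[628,522],[362,490]])/4+[175,165]-0.375
w=pix2w('top',px,z=[.027]*4)
m=np.array([[.1,.07],[.1,-.07],[-.1,-.07],[-.1,.07]])
M,_=cv2.estimateAffinePartial2D(m.astype(np.float32),np.ascontiguousarray(w[:,:2]).astype(np.float32),ransacReprojThreshold=.02);s=np.hypot(M[0,0],M[1,0]);yaw=np.arctan2(M[1,0],M[0,0]);o=M[:,2]
print('scale',s,'yaw',yaw,'o',o)
v,u=np.mgrid[170:305,180:350];uv=np.c_[u.ravel(),v.ravel()];dd=d[v,u].ravel();k=dd>0
X=pix2w('top',uv[k],d=dd[k]);c,sn=np.cos(yaw),np.sin(yaw)
L=(X[:,:2]-o)@np.array([[c,-sn],[sn,c]]);  # local
img=cv2.imread('pics/top0.png')[v,u].reshape(-1,3)[k].astype(int)
blue=(img[:,0]>img[:,2]+40)&(img[:,0]>img[:,1]+25)
tab=blue&(L[:,1]>.19)
print('tab n',tab.sum(),'local min/max',L[tab].min(0),L[tab].max(0),'z',np.percentile(X[tab,2],[5,50,95]))
for y in np.arange(-.07,.25,.02):
    q=(abs(L[:,1]-y)<.005)&(abs(L[:,0])<.1)
    if q.any(): print(round(y,3),np.percentile(X[q,2],[10,50,90,97]).round(4))
for n,p,z,name in [('top',(364,157),.1,'jar'),('top',(424,264),.13,'spray'),('top',(275,160),.03,'stand')]:
    print(name,pix2w(n,[p],z=[z]).round(3))
```

```text
scale 0.9768734546072764 yaw -0.09295484633910904 o [ 0.47902312 -0.19536746]
tab n 241 local min/max [-0.05342035  0.19023298] [0.06016871 0.22403817] z [0.07346248 0.08259555 0.0865503 ]
-0.07 [-0.0009  0.0017  0.0265  0.0284]
-0.05 [0.0022 0.0054 0.0217 0.0238]
-0.03 [0.0021 0.005  0.0253 0.0276]
-0.01 [0.0023 0.0045 0.0209 0.0276]
0.01 [0.002  0.0045 0.0138 0.0213]
0.03 [0.0027 0.0258 0.0295 0.0308]
0.05 [0.0025 0.0128 0.0221 0.0232]
0.07 [0.0027 0.0134 0.0283 0.0302]
0.09 [0.0211 0.024  0.0277 0.0309]
0.11 [0.0001 0.0318 0.0371 0.0395]
0.13 [-0.0005  0.039   0.0443  0.0483]
0.15 [0.0019 0.0502 0.0542 0.0571]
0.17 [-0.0004  0.0556  0.0622  0.0651]
0.19 [-0.0004  0.0659  0.0703  0.0733]
0.21 [0.0026 0.0791 0.0825 0.0834]
0.23 [-0.0013  0.0009  0.0041  0.0849]
jar [[ 0.641 -0.314  0.1  ]]
spray [[ 0.427 -0.42   0.13 ]]
stand [[ 0.657 -0.132  0.03 ]]
```

```bash
cat > geo.py <<'E'
import numpy as np
def frame(o,yaw):
    c,s=np.cos(yaw),np.sin(yaw)
    return lambda L:(np.atleast_2d(L)@np.array([[c,s,0],[-s,c,0],[0,0,1]]))+np.array([o[0],o[1],0])
def lidpt(x,r,h,th): return np.array([x,.073-r*np.cos(th)+h*np.sin(th),.027+r*np.sin(th)+h*np.cos(th)])
E
cat > fit.py <<'E'
import numpy as np
from h import *; from geo import *
from scipy.optimize import least_squares
ct=lambda a:np.array(a)/4+[175,165]-.375
cs=lambda a:np.array(a)/4+[200,140]-.375
# base rim corners, tab outer corners
obsT=ct([[408,115],[662,147],[628,522],[362,490],[63,182],[44,298]])
obsS=cs([[598,405],[322,545],[250,152],[172,183]])
base=[[.1,.07,.027],[.1,-.07,.027],[-.1,-.07,.027],[-.1,.07,.027]]
def f(p,full=False):
    F=frame(p[:2],p[2]);tab=[lidpt(.03,.16,.005,p[3]),lidpt(-.03,.16,.005,p[3])]
    T=w2pix('top',F(base+tab));S=w2pix('side',F([base[1],base[2]]+tab))
    r=np.r_[(T-obsT).ravel(),(S-obsS).ravel()]
    return (r.reshape(-1,2),T,S) if full else r
s=least_squares(f,[.479,-.195,-.093,2.71],loss='soft_l1')
print(s.x);print(f(s.x,True)[0].round(1))
import cv2
F=frame(s.x[:2],s.x[2]);th=s.x[3]
for n in('top','side'):
    im=cv2.imread(f'pics/{n}0.png');x0,y0,x1,y1=(175,165,355,310) if n=='top' else (200,140,400,290)
    im=cv2.resize(im[y0:y1,x0:x1],None,fx=4,fy=4,interpolation=cv2.INTER_CUBIC)
    im=cv2.convertScaleAbs(im,alpha=1.6)
    for P,c in((base,(0,255,255)),([lidpt(a,r,0.,th) for a,r in((.03,.143),(.03,.16),(-.03,.16),(-.03,.143))],(0,0,255)),([lidpt(a,r,0.,th) for a,r in((.1,0),(.1,.143),(-.1,.143),(-.1,0))],(0,255,0))):
        q=((w2pix(n,F(P))-[x0,y0]+.375)*4).round().astype(int);cv2.polylines(im,[q],True,c,1)
    cv2.imwrite(f'pics/ov_{n}.png',im)
E
python3 fit.py
```

```text
[ 0.48153098 -0.1949784  -0.10077362  2.73517052]
[[-0.7 -1.6]
 [ 2.1 -2.2]
 [-0.  -0.5]
 [-2.1 -0.5]
 [ 1.1 -0.5]
 [ 0.9  0.5]
 [-0.5  1.2]
 [-1.7  0.9]
 [-1.4  0.2]
 [-1.8 -0.1]]
```

View pics/ov_top.png

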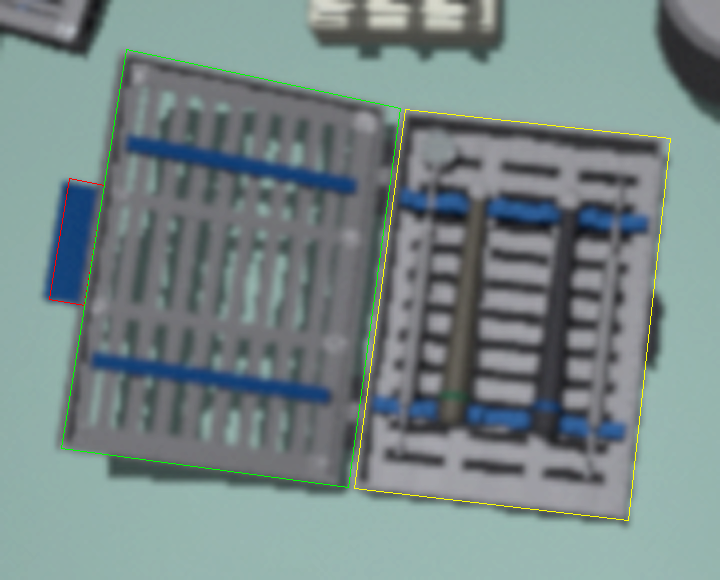

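View pics/ov_side.png

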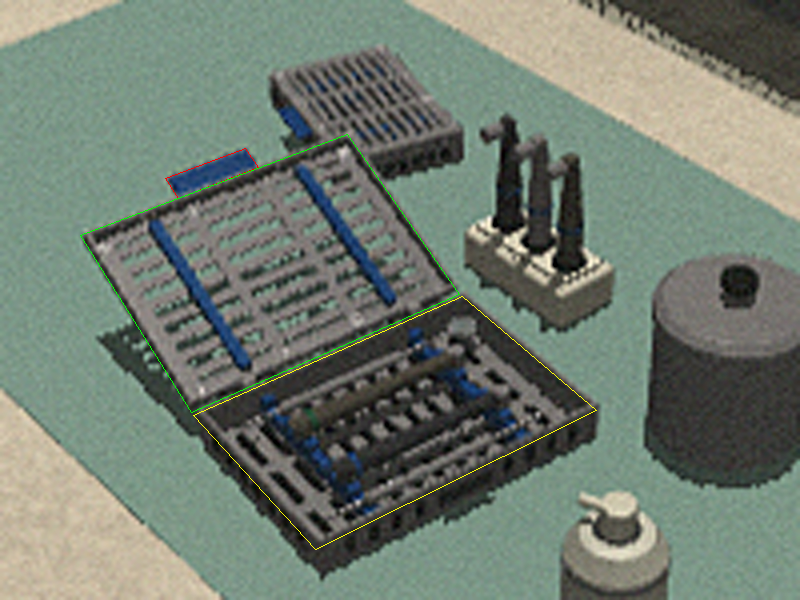

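```bash
cat > plan.py <<'E'
import numpy as np, json
from scipy.spatial.transform import Rotation as Ro
from geo import *
O=np.array([.4815,-.1950]);YAW=-.101;F=frame(O,YAW);TIP=.173;HW=.011
PH=.95/2.735
def rot(phi):
    c,s=np.cos(YAW),np.sin(YAW);W=np.array([[c,-s,0],[s,c,0],[0,0,1]])
    x=[1,0,0];y=[0,-np.cos(phi),np.sin(phi)];z=[0,-np.sin(phi),-np.cos(phi)]
    return W@np.array([x,y,z]).T
def contact(th,r=.130,extra=0.,phi=None,h0=.010):
    """tcp pose w/ near tip corner at lid radius r, pushed 'extra' into the lid"""
    phi=PH*th if phi is None else phi
    ty=np.array([0,-np.cos(phi),np.sin(phi)]);a=np.array([0,-np.sin(phi),-np.cos(phi)])
    for h in np.arange(h0,.08,.0002):
        N=lidpt(0,r,h,th);t=N-HW*ty
        if all((lidpt(0,*q,th)-t)@ty>=HW-1e-6 or (lidpt(0,*q,th)-t)@a>0 for q in((.16,.007),(.143,.010))):break
    n=np.array([0,np.sin(th),np.cos(th)])
    return rot(phi),F(t-TIP*a-extra*n)[0],F(t)[0],h
def rows(cmd,tg):
    R0,p0=cmd;out=[]
    for R,p in tg:
        d=R0.T@(p-p0);w=Ro.from_matrix(R0.T@R).as_rotvec()
        out.append([[round(float(v),3) for v in d],[round(float(v),2) for v in w]])
    return out
def load():
    j=json.load(open('cmd.json'));return Ro.from_rotvec(j['r']).as_matrix(),np.array(j['p'])
def apply(cmd,row):
    R0,p0=cmd;return R0@Ro.from_rotvec(row[1]).as_matrix(),p0+R0@np.array(row[0])
def save(c): json.dump({'r':Ro.from_matrix(c[0]).as_rotvec().tolist(),'p':c[1].tolist()},open('cmd.json','w'))
def show(rs): print('['+',\n'.join(json.dumps(r) for r in rs)+']')
def interp(A,B,ns):
    d=Ro.from_matrix(A[0].T@B[0]).as_rotvec()
    return [(A[0]@Ro.from_rotvec(d*s).as_matrix(),A[1]+(B[1]-A[1])*s) for s in ns]
E
python3 - <<'E'
from plan import *
from rig import sensors
s=sensors.observe();cmd=(Ro.from_rotvec(s['tcp_rot']).as_matrix(),s['tcp_pos']);save(cmd)
for th in(2.735,2.5,2,1.5,1,.5,0):
    R,p,t,h=contact(th);print(th,p.round(3),t.round(3),round(h,4))
R,p,t,h=contact(2.735)
a=R[:,2];ty=R[:,1]
pre=(R,p-.11*a-.012*ty); print('pre',pre[1])
hov=(R,pre[1]+[0,.03,.06]);print('hov',hov[1])
rs=rows(cmd,interp(cmd,hov,np.arange(1,11)/10));show(rs)
E
```

```text
2.735 [0.516 0.148 0.158] [0.502 0.008 0.057] 0.0136
2.5 [0.514 0.126 0.2  ] [ 0.501 -0.005  0.088] 0.0108
2 [0.507 0.059 0.267] [ 0.496 -0.051  0.134] 0.01
1.5 [ 0.499 -0.026  0.302] [ 0.49  -0.112  0.152] 0.01
1 [ 0.49  -0.115  0.301] [ 0.484 -0.174  0.138] 0.01
0.5 [ 0.482 -0.191  0.267] [ 0.479 -0.22   0.096] 0.01
0 [ 0.477 -0.241  0.21 ] [ 0.477 -0.241  0.037] 0.01
pre [0.52600115 0.24410622 0.21182918]
hov [0.52600115 0.27410622 0.27182918]
[[[-0.008, 0.037, 0.013], [-0.08, -0.06, 0.12]],
[[-0.017, 0.074, 0.026], [-0.16, -0.12, 0.23]],
[[-0.025, 0.11, 0.04], [-0.25, -0.18, 0.35]],
[[-0.034, 0.147, 0.053], [-0.33, -0.24, 0.46]],
[[-0.042, 0.184, 0.066], [-0.41, -0.3, 0.58]],
[[-0.051, 0.221, 0.079], [-0.49, -0.35, 0.69]],
[[-0.059, 0.258, 0.093], [-0.57, -0.41, 0.81]],
[[-0.068, 0.295, 0.106], [-0.65, -0.47, 0.92]],
[[-0.076, 0.331, 0.119], [-0.74, -0.53, 1.04]],
[[-0.085, 0.368, 0.132], [-0.82, -0.59, 1.15]]]
```

Call:
{"method": "step_arm", "body": {"deltas": [[[-0.008, 0.037, 0.013], [-0.08, -0.06, 0.12]], [[-0.017, 0.074, 0.026], [-0.16, -0.12, 0.23]], [[-0.025, 0.11, 0.04], [-0.25, -0.18, 0.35]], [[-0.034, 0.147, 0.053], [-0.33, -0.24, 0.46]], [[-0.042, 0.184, 0.066], [-0.41, -0.3, 0.58]], [[-0.051, 0.221, 0.079], [-0.49, -0.35, 0.69]], [[-0.059, 0.258, 0.093], [-0.57, -0.41, 0.81]], [[-0.068, 0.295, 0.106], [-0.65, -0.47, 0.92]], [[-0.076, 0.331, 0.119], [-0.74, -0.53, 1.04]], [[-0.085, 0.368, 0.132], [-0.82, -0.59, 1.15]]], "jaw": 255}}

```text
time_s: 1.35
tcp_pos: [0.5267, 0.2735, 0.2719]
tcp_rot: [2.186, -0.114, -0.055]
wrist_force: [0.5, -0.6, -0.0]
finger_gap: 0.0
```

Run:
```python
from plan import *
from rig import sensors
cmd=apply(load(),[[-0.085, 0.368, 0.132], [-0.82, -0.59, 1.15]]);save(cmd)
s=sensors.observe();print('err',s['tcp_pos']-cmd[1],Ro.from_matrix(cmd[0].T@Ro.from_rotvec(s['tcp_rot']).as_matrix()).as_rotvec(),s['joint_pos'].round(2))
R,p,t,h=contact(2.735);a=R[:,2];ty=R[:,1]
pre=(R,p-.11*a-.012*ty);ins=(R,p-.012*ty)
show(rows(cmd,interp(cmd,pre,[.3,.65,1])+interp(pre,ins,np.arange(1,8)/7)))
```

```text
err [ 0.00093619 -0.0004659  -0.00022835] [-0.00185105 -0.00124148  0.00360873] [ 0.48  0.64  0.12  1.7  -0.75  2.42]
[[[0.001, -0.01, 0.018], [0.0, -0.0, 0.0]],
[[0.002, -0.021, 0.038], [0.0, -0.0, 0.0]],
[[0.003, -0.032, 0.059], [0.0, -0.0, 0.0]],
[[0.003, -0.032, 0.075], [0.0, -0.0, 0.0]],
[[0.003, -0.032, 0.091], [0.0, -0.0, 0.0]],
[[0.003, -0.032, 0.106], [0.0, -0.0, 0.0]],
[[0.003, -0.032, 0.122], [0.0, -0.0, 0.0]],
[[0.003, -0.032, 0.138], [0.0, -0.0, 0.0]],
[[0.003, -0.032, 0.153], [0.0, -0.0, 0.0]],
[[0.003, -0.032, 0.169], [0.0, -0.0, 0.0]]]
```

Call:
{"method": "step_arm", "body": {"deltas": [[[0.001, -0.01, 0.018], [0, 0, 0]], [[0.002, -0.021, 0.038], [0, 0, 0]], [[0.003, -0.032, 0.059], [0, 0, 0]], [[0.003, -0.032, 0.075], [0, 0, 0]], [[0.003, -0.032, 0.091], [0, 0, 0]], [[0.003, -0.032, 0.106], [0, 0, 0]], [[0.003, -0.032, 0.122], [0, 0, 0]], [[0.003, -0.032, 0.138], [0, 0, 0]], [[0.003, -0.032, 0.153], [0, 0, 0]], [[0.003, -0.032, 0.169], [0, 0, 0]]]}}

```text
time_s: 2.6
tcp_pos: [0.5171, 0.1552, 0.1477]
tcp_rot: [2.19, -0.11, -0.055]
wrist_force: [0.8, 0.0, -0.6]
finger_gap: 0.0002
```

```bash
cat > look.py <<'E'
import sys,cv2,numpy as np
from rig import imaging
n,tag=sys.argv[1:3];x0,y0,x1,y1=map(int,sys.argv[3:7])
p,d=imaging.grab_frame(n);np.save(f'pics/{n}_{tag}.npy',d);cv2.imwrite(f'pics/{n}_{tag}_full.png',p)
k=min(800/(x1-x0),600/(y1-y0));cv2.imwrite(f'pics/{n}_{tag}.png',cv2.convertScaleAbs(cv2.resize(p[y0:y1,x0:x1],None,fx=k,fy=k,interpolation=cv2.INTER_CUBIC),alpha=1.5))
E
python3 look.py side ins 160 100 400 280
python3 - <<'E'
from plan import *
from rig import sensors
cmd=apply(load(),[[0.003, -0.032, 0.169], [0,0,0]]);save(cmd)
s=sensors.observe();print('err',s['tcp_pos']-cmd[1],s['joint_pos'].round(2),s['wrist_force'])
E
```

```text
err [-0.00029686 -0.00125556 -0.00120115] [ 0.3   0.64 -0.24  1.19 -0.85  2.2 ] [-0.22765849 -1.42634987 -1.90239548]
```

View pics/side_ins.png

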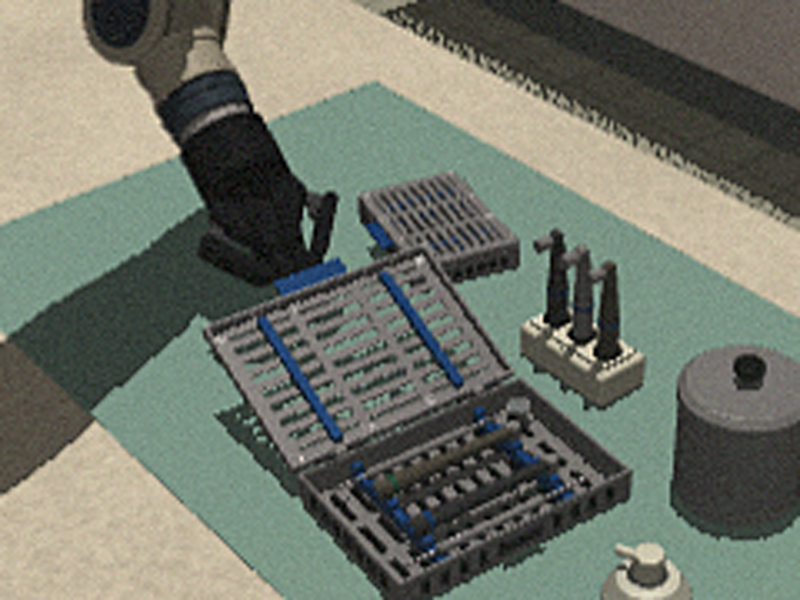

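The fingertip is under the tab (crop about (300,280)), and nothing has moved. Now I'll start raising.

```bash
cat > nxt.py <<'E'
import sys
from plan import *
from rig import sensors
# args: theta list json, extra
s=sensors.observe();cmd=load();print('F',s['wrist_force'].round(2))
ex=float(sys.argv[2]) if len(sys.argv)>2 else 0
tg=[contact(t,extra=ex)[:2] for t in json.loads(sys.argv[1])]
show(rows(cmd,tg))
E
python3 - <<'E'
from plan import *
cmd=load();c=contact(2.735)[:2]
show(rows(cmd,interp(cmd,c,[.33,.67,1])+[contact(t)[:2] for t in np.linspace(2.735,2.5,8)[1:]]))
E
python3 -c "
from rig import sensors;print(sensors.observe()['wrist_force'])"
```

```text
[[[0.0, 0.004, 0.0], [0.0, -0.0, 0.0]],
[[0.0, 0.008, 0.0], [0.0, -0.0, 0.0]],
[[0.0, 0.012, 0.0], [0.0, -0.0, 0.0]],
[[0.0, 0.019, -0.001], [0.01, -0.0, 0.0]],
[[0.0, 0.026, -0.003], [0.02, -0.0, 0.0]],
[[0.0, 0.032, -0.004], [0.04, -0.0, 0.0]],
[[0.0, 0.039, -0.005], [0.05, -0.0, 0.0]],
[[0.0, 0.046, -0.005], [0.06, -0.0, 0.0]],
[[0.0, 0.052, -0.006], [0.07, -0.0, 0.0]],
[[0.0, 0.059, -0.006], [0.08, -0.0, 0.0]]]
[-0.22765849 -1.42634987 -1.90239548]
```

Call:
{"method": "step_arm", "body": {"deltas": [[[0, 0.004, 0], [0, 0, 0]], [[0, 0.008, 0], [0, 0, 0]], [[0, 0.012, 0], [0, 0, 0]], [[0, 0.019, -0.001], [0.01, 0, 0]], [[0, 0.026, -0.003], [0.02, 0, 0]], [[0, 0.032, -0.004], [0.04, 0, 0]], [[0, 0.039, -0.005], [0.05, 0, 0]], [[0, 0.046, -0.005], [0.06, 0, 0]], [[0, 0.052, -0.006], [0.07, 0, 0]], [[0, 0.059, -0.006], [0.08, 0, 0]]]}}

```text
time_s: 3.9
tcp_pos: [0.5141, 0.1261, 0.2002]
tcp_rot: [2.27, -0.114, -0.051]
wrist_force: [-0.2, 2.7, -0.1]
finger_gap: 0.0
```

```bash
python3 look.py side r1 160 100 400 280
python3 - <<'E'
from plan import *
from rig import sensors
cmd=apply(load(),[[0, 0.059, -0.006], [0.08, 0,0]]);save(cmd)
s=sensors.observe();print('err',s['tcp_pos']-cmd[1],s['joint_pos'].round(2),s['wrist_force'])
E
python3 nxt.py "[2.46,2.42,2.38,2.34,2.3,2.26,2.22,2.18,2.14,2.1]"
```

```text
err [ 0.00015576 -0.0002588   0.00143012] [ 0.25  0.53 -0.25  1.17 -0.8   2.08] [-0.15488081  0.23224614 -1.4264087 ]
F [-0.15  0.23 -1.43]
[[[0.0, 0.008, -0.001], [0.02, -0.0, 0.0]],
[[0.0, 0.016, -0.001], [0.03, -0.0, 0.0]],
[[0.0, 0.024, -0.002], [0.04, -0.0, 0.0]],
[[0.0, 0.031, -0.002], [0.06, -0.0, 0.0]],
[[0.0, 0.039, -0.001], [0.07, -0.0, 0.0]],
[[0.0, 0.046, -0.001], [0.09, -0.0, 0.0]],
[[0.0, 0.054, -0.0], [0.1, -0.0, 0.0]],
[[0.0, 0.062, 0.001], [0.11, -0.0, 0.0]],
[[-0.0, 0.069, 0.002], [0.13, -0.0, 0.0]],
[[-0.0, 0.077, 0.003], [0.14, -0.0, 0.0]]]
```

View pics/side_r1.png

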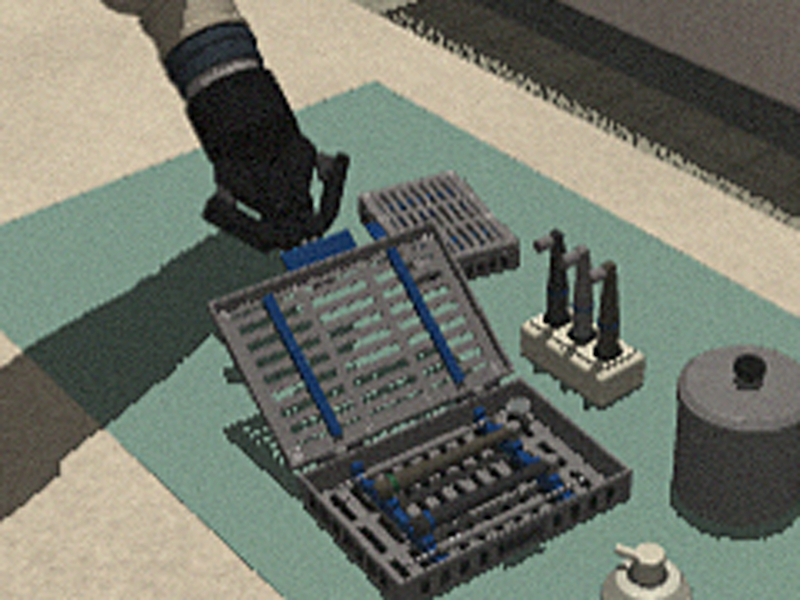

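The lid is rising, the base corner hasn't moved from crop (630,470), and forces are low. Continuing.

Call:
{"method": "step_arm", "body": {"deltas": [[[0, 0.008, -0.001], [0.02, 0, 0]], [[0, 0.016, -0.001], [0.03, 0, 0]], [[0, 0.024, -0.002], [0.04, 0, 0]], [[0, 0.031, -0.002], [0.06, 0, 0]], [[0, 0.039, -0.001], [0.07, 0, 0]], [[0, 0.046, -0.001], [0.09, 0, 0]], [[0, 0.054, 0], [0.1, 0, 0]], [[0, 0.062, 0.001], [0.11, 0, 0]], [[0, 0.069, 0.002], [0.13, 0, 0]], [[0, 0.077, 0.003], [0.14, 0, 0]]]}}

```text
time_s: 5.2
tcp_pos: [0.5088, 0.0742, 0.257]
tcp_rot: [2.41, -0.121, -0.045]
wrist_force: [0.8, 0.7, -2.5]
finger_gap: -0.0001
```

```bash
python3 look.py side r2 160 100 400 280
python3 - <<'E'
from plan import *
from rig import sensors
cmd=apply(load(),[[0, 0.077, 0.003], [0.14, 0,0]]);save(cmd)
s=sensors.observe();print('err',s['tcp_pos']-cmd[1],s['joint_pos'].round(2),s['wrist_force'])
E
python3 nxt.py "[2.05,2.0,1.95,1.9,1.85,1.8,1.75,1.7,1.65,1.6]"
```

```text
err [ 3.82713227e-05 -7.00016167e-04  1.32752659e-03] [ 0.13  0.39 -0.27  1.11 -0.71  1.88] [-0.30522069  0.15277651 -1.53850966]
F [-0.31  0.15 -1.54]
[[[-0.0, 0.009, 0.001], [0.02, -0.0, 0.0]],
[[-0.0, 0.018, 0.002], [0.04, -0.0, 0.0]],
[[-0.0, 0.028, 0.004], [0.05, -0.0, 0.0]],
[[-0.0, 0.037, 0.006], [0.07, -0.0, 0.0]],
[[-0.0, 0.046, 0.008], [0.09, -0.0, 0.0]],
[[-0.0, 0.055, 0.011], [0.11, -0.0, 0.0]],
[[-0.0, 0.064, 0.014], [0.12, -0.0, 0.0]],
[[-0.0, 0.073, 0.017], [0.14, -0.0, 0.0]],
[[-0.0, 0.081, 0.021], [0.16, -0.0, 0.0]],
[[-0.0, 0.09, 0.025], [0.18, -0.0, 0.0]]]
```

View pics/side_r2.png

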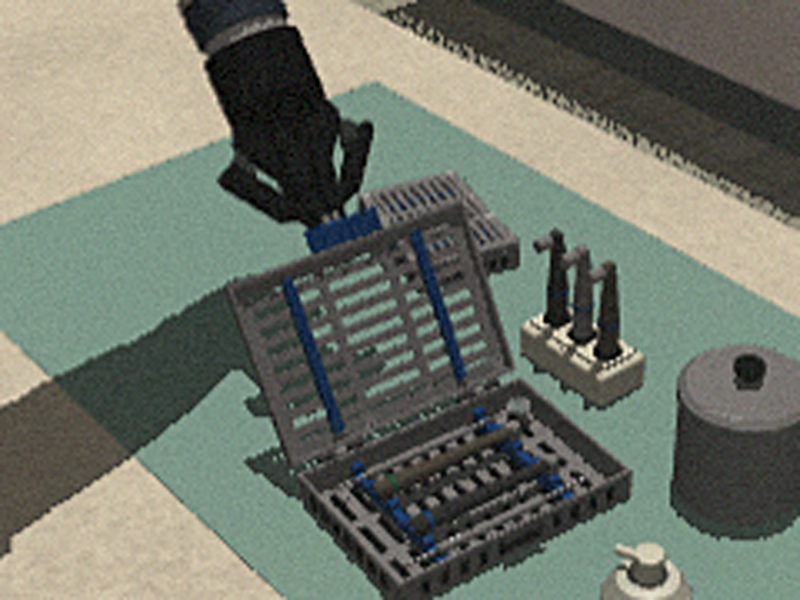

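The lid is at about 55° from level, still in contact at the tab (345,230), and the base hasn't moved.

Call:
{"method": "step_arm", "body": {"deltas": [[[0, 0.009, 0.001], [0.02, 0, 0]], [[0, 0.018, 0.002], [0.04, 0, 0]], [[0, 0.028, 0.004], [0.05, 0, 0]], [[0, 0.037, 0.006], [0.07, 0, 0]], [[0, 0.046, 0.008], [0.09, 0, 0]], [[0, 0.055, 0.011], [0.11, 0, 0]], [[0, 0.064, 0.014], [0.12, 0, 0]], [[0, 0.073, 0.017], [0.14, 0, 0]], [[0, 0.081, 0.021], [0.16, 0, 0]], [[0, 0.09, 0.025], [0.18, 0, 0]]]}}

```text
time_s: 6.5
tcp_pos: [0.5005, -0.0094, 0.2983]
tcp_rot: [2.59, -0.13, -0.035]
wrist_force: [0.1, 1.7, -1.0]
finger_gap: -0.0001
```

```bash
python3 look.py side r3 160 100 400 280
python3 - <<'E'
from plan import *
from rig import sensors
cmd=apply(load(),[[0, 0.09, 0.025], [0.18, 0,0]]);save(cmd)
s=sensors.observe();print('err',s['tcp_pos']-cmd[1],s['joint_pos'].round(2),s['wrist_force'])
E
python3 nxt.py "[1.55,1.5,1.45,1.4,1.35,1.3,1.25,1.2,1.15,1.1]"
```

```text
err [ 1.85094434e-05 -1.16204376e-03  8.28135026e-04] [-0.06  0.26 -0.3   1.03 -0.55  1.62] [ 0.47124388  0.19417719 -0.00870874]
F [ 0.47  0.19 -0.01]
[[[-0.0, 0.009, 0.003], [0.01, -0.0, 0.0]],
[[-0.0, 0.017, 0.006], [0.03, -0.0, 0.0]],
[[-0.0, 0.026, 0.009], [0.05, -0.0, 0.0]],
[[-0.0, 0.034, 0.013], [0.06, -0.0, 0.0]],
[[-0.0, 0.042, 0.017], [0.08, -0.0, 0.0]],
[[-0.0, 0.05, 0.021], [0.1, -0.0, 0.0]],
[[-0.0, 0.058, 0.026], [0.12, -0.0, 0.0]],
[[-0.0, 0.065, 0.031], [0.13, -0.0, 0.0]],
[[-0.0, 0.072, 0.036], [0.15, -0.0, 0.0]],
[[-0.0, 0.079, 0.042], [0.17, -0.0, 0.0]]]
```

View pics/side_r3.png

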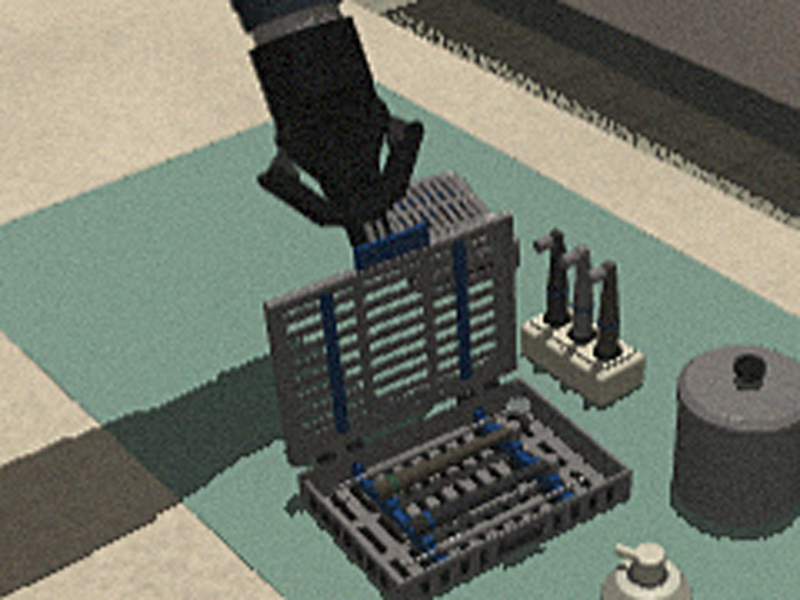

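The lid is nearly upright at (390,330), and the base is still in place. Continuing over the hinge.

Call:
{"method": "step_arm", "body": {"deltas": [[[0, 0.009, 0.003], [0.01, 0, 0]], [[0, 0.017, 0.006], [0.03, 0, 0]], [[0, 0.026, 0.009], [0.05, 0, 0]], [[0, 0.034, 0.013], [0.06, 0, 0]], [[0, 0.042, 0.017], [0.08, 0, 0]], [[0, 0.05, 0.021], [0.1, 0, 0]], [[0, 0.058, 0.026], [0.12, 0, 0]], [[0, 0.065, 0.031], [0.13, 0, 0]], [[0, 0.072, 0.036], [0.15, 0, 0]], [[0, 0.079, 0.042], [0.17, 0, 0]]]}}

```text
time_s: 7.8
tcp_pos: [0.4916, -0.0982, 0.3035]
tcp_rot: [2.76, -0.138, -0.024]
wrist_force: [0.4, 1.0, 1.4]
finger_gap: -0.0001
```

```bash
python3 look.py side r4 160 100 400 280
python3 - <<'E'
from plan import *
from rig import sensors
cmd=apply(load(),[[0, 0.079, 0.042], [0.17, 0,0]]);save(cmd)
s=sensors.observe();print('err',s['tcp_pos']-cmd[1],s['joint_pos'].round(2),s['wrist_force'])
E
python3 nxt.py "[1.05,1.0,0.95,0.9,0.85,0.8,0.75,0.7,0.65,0.6]"
```

```text
err [ 1.16738334e-05 -1.18369485e-03 -5.05953626e-05] [-0.28  0.22 -0.32  0.96 -0.37  1.38] [ 0.04625017 -0.15858882  0.35271957]
F [ 0.05 -0.16  0.35]
[[[-0.0, 0.008, 0.004], [0.02, -0.0, 0.0]],
[[-0.0, 0.015, 0.009], [0.03, -0.0, 0.0]],
[[-0.0, 0.022, 0.014], [0.05, -0.0, 0.0]],
[[-0.0, 0.029, 0.019], [0.07, -0.0, 0.0]],
[[-0.0, 0.036, 0.025], [0.09, -0.0, 0.0]],
[[-0.0, 0.042, 0.031], [0.1, -0.0, 0.0]],
[[-0.0, 0.048, 0.037], [0.12, -0.0, 0.0]],
[[-0.0, 0.053, 0.043], [0.14, -0.0, 0.0]],
[[-0.0, 0.059, 0.049], [0.16, -0.0, 0.0]],
[[-0.0, 0.064, 0.055], [0.17, -0.0, 0.0]]]
```

View pics/side_r4.png

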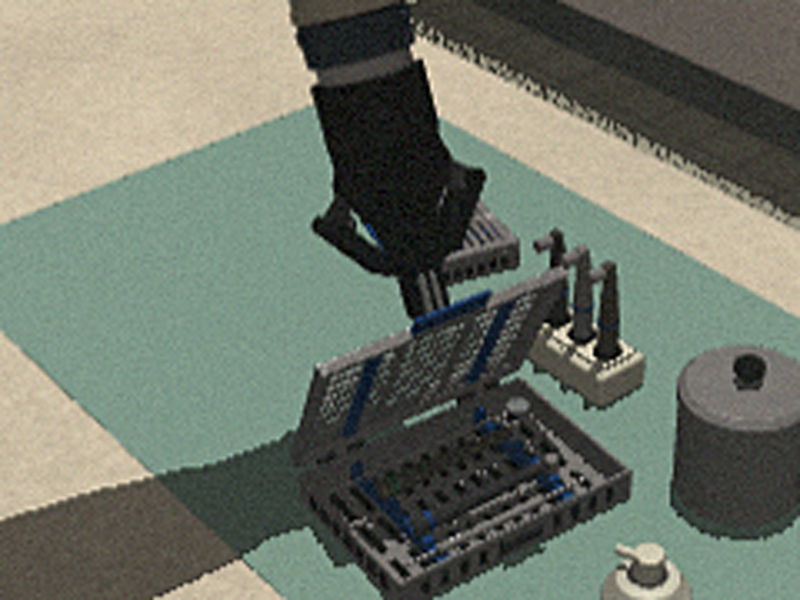

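The lid is past upright and guided, and the base corner is still at (630,470).

Call:
{"method": "step_arm", "body": {"deltas": [[[0, 0.008, 0.004], [0.02, 0, 0]], [[0, 0.015, 0.009], [0.03, 0, 0]], [[0, 0.022, 0.014], [0.05, 0, 0]], [[0, 0.029, 0.019], [0.07, 0, 0]], [[0, 0.036, 0.025], [0.09, 0, 0]], [[0, 0.042, 0.031], [0.1, 0, 0]], [[0, 0.048, 0.037], [0.12, 0, 0]], [[0, 0.053, 0.043], [0.14, 0, 0]], [[0, 0.059, 0.049], [0.16, 0, 0]], [[0, 0.064, 0.055], [0.17, 0, 0]]]}}

```text
time_s: 9.1
tcp_pos: [0.4836, -0.1775, 0.2758]
tcp_rot: [2.93, -0.146, -0.014]
wrist_force: [0.3, 1.2, 0.6]
finger_gap: -0.0
```

```bash
python3 look.py side r5 160 100 400 280
python3 - <<'E'
from plan import *
from rig import sensors
cmd=apply(load(),[[0, 0.064, 0.055], [0.17, 0,0]]);save(cmd)
s=sensors.observe();print('err',s['tcp_pos']-cmd[1],s['joint_pos'].round(2),s['wrist_force'])
E
python3 nxt.py "[0.56,0.52,0.48,0.44,0.40,0.36,0.32,0.28,0.24,0.20]"
```

```text
err [-5.39506536e-05 -8.47839716e-04 -7.57908251e-04] [-0.47  0.26 -0.34  0.9  -0.19  1.19] [ 0.23991682 -0.42152056 -0.9122713 ]
F [ 0.24 -0.42 -0.91]
[[[-0.0, 0.005, 0.005], [0.02, -0.0, 0.0]],
[[-0.0, 0.009, 0.01], [0.03, -0.0, 0.0]],
[[-0.0, 0.013, 0.015], [0.04, -0.0, 0.0]],
[[-0.0, 0.017, 0.019], [0.06, -0.0, 0.0]],
[[-0.0, 0.021, 0.024], [0.07, -0.0, 0.0]],
[[-0.0, 0.025, 0.03], [0.09, -0.0, 0.0]],
[[-0.0, 0.028, 0.035], [0.1, -0.0, 0.0]],
[[-0.0, 0.032, 0.04], [0.11, -0.0, 0.0]],
[[-0.0, 0.035, 0.045], [0.13, -0.0, 0.0]],
[[-0.0, 0.038, 0.051], [0.14, -0.0, 0.0]]]
```

View pics/side_r5.png

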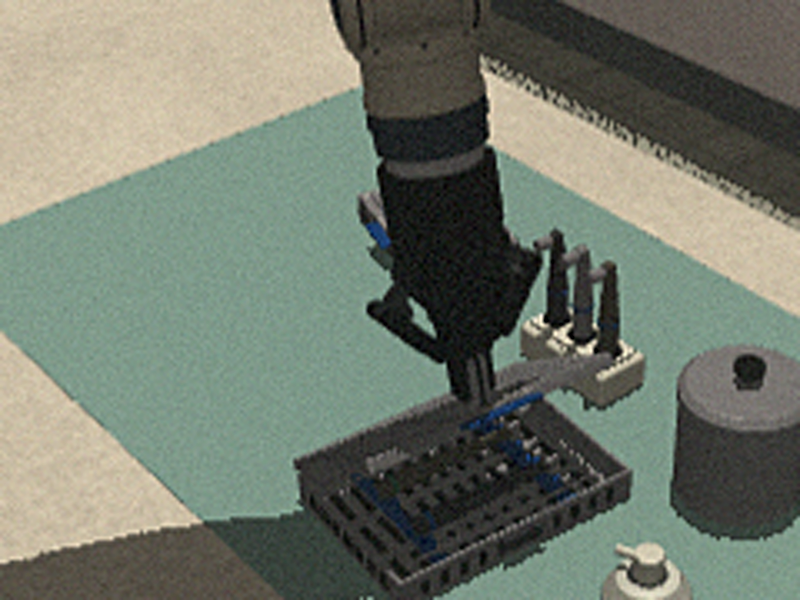

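Call:
{"method": "step_arm", "body": {"deltas": [[[0, 0.005, 0.005], [0.02, 0, 0]], [[0, 0.009, 0.01], [0.03, 0, 0]], [[0, 0.013, 0.015], [0.04, 0, 0]], [[0, 0.017, 0.019], [0.06, 0, 0]], [[0, 0.021, 0.024], [0.07, 0, 0]], [[0, 0.025, 0.03], [0.09, 0, 0]], [[0, 0.028, 0.035], [0.1, 0, 0]], [[0, 0.032, 0.04], [0.11, 0, 0]], [[0, 0.035, 0.045], [0.13, 0, 0]], [[0, 0.038, 0.051], [0.14, 0, 0]]]}}

```text
time_s: 10.4
tcp_pos: [0.479, -0.2249, 0.2339]
tcp_rot: [3.069, -0.153, -0.003]
wrist_force: [0.1, 1.0, -0.5]
finger_gap: 0.0001
```

```bash
python3 look.py side r6 160 100 400 280
python3 - <<'E'
from plan import *
from rig import sensors
cmd=apply(load(),[[0, 0.038, 0.051], [0.14, 0,0]]);save(cmd)
s=sensors.observe();print('err',s['tcp_pos']-cmd[1],s['joint_pos'].round(2),s['wrist_force'])
E
python3 nxt.py "[0.18,0.16,0.14,0.12,0.10,0.08,0.06,0.04,0.02,0.0]"
```

```text
err [-1.46739933e-05 -4.16805690e-04 -9.68419716e-04] [-0.58  0.33 -0.35  0.86 -0.06  1.09] [ 0.32399972 -0.19297246  0.534364  ]
F [ 0.32 -0.19  0.53]
[[[-0.0, 0.001, 0.002], [0.01, -0.0, 0.0]],
[[-0.0, 0.003, 0.005], [0.02, -0.0, 0.0]],
[[-0.0, 0.005, 0.007], [0.02, -0.0, 0.0]],
[[-0.0, 0.006, 0.01], [0.03, -0.0, 0.0]],
[[-0.0, 0.008, 0.012], [0.04, -0.0, 0.0]],
[[-0.0, 0.009, 0.015], [0.04, -0.0, 0.0]],
[[-0.0, 0.01, 0.017], [0.05, -0.0, 0.0]],
[[-0.0, 0.012, 0.02], [0.06, -0.0, 0.0]],
[[-0.0, 0.013, 0.023], [0.06, -0.0, 0.0]],
[[-0.0, 0.014, 0.025], [0.07, -0.0, 0.0]]]
```

View pics/side_r6.png

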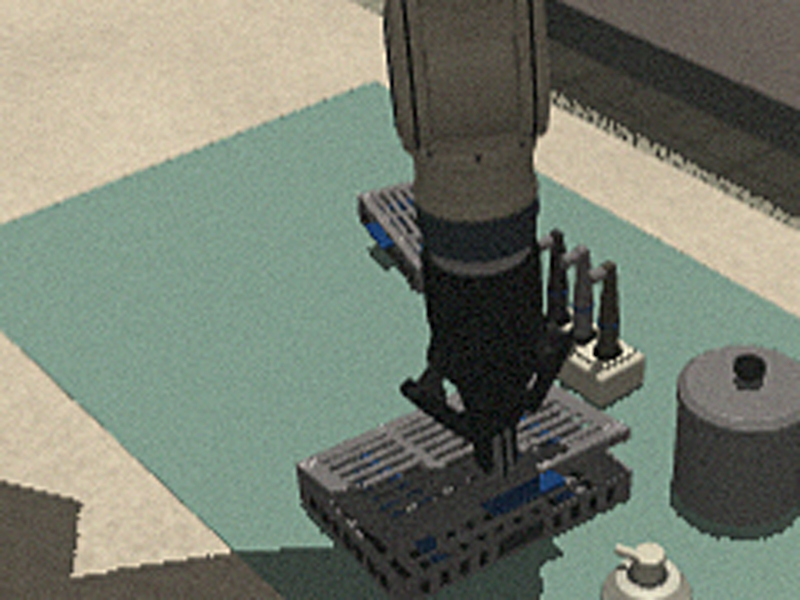

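The lid is at about 0.2 rad, and the base hasn't moved. Now the last part, gently.

Call:
{"method": "step_arm", "body": {"deltas": [[[0, 0.001, 0.002], [0.01, 0, 0]], [[0, 0.003, 0.005], [0.02, 0, 0]], [[0, 0.004, 0.006], [0.02, 0, 0]], [[0, 0.005, 0.008], [0.03, 0, 0]], [[0, 0.006, 0.01], [0.03, 0, 0]], [[0, 0.007, 0.012], [0.04, 0, 0]], [[0, 0.009, 0.015], [0.05, 0, 0]], [[0, 0.01, 0.018], [0.06, 0, 0]], [[0, 0.012, 0.021], [0.06, 0, 0]], [[0, 0.013, 0.023], [0.07, 0, 0]]]}}

```text
time_s: 11.7
tcp_pos: [0.4775, -0.2392, 0.2119]
tcp_rot: [-3.137, 0.157, -0.002]
wrist_force: [-0.2, -0.0, 1.2]
finger_gap: 0.0
```

```bash
python3 look.py side r7 160 100 400 280
python3 - <<'E'
from plan import *
from rig import sensors
cmd=apply(load(),[[0, 0.013, 0.023], [0.07, 0,0]]);save(cmd)
s=sensors.observe();print('err',s['tcp_pos']-cmd[1],s['tcp_pos'],s['joint_pos'].round(2),s['wrist_force'],s['time_s'])
E
```

```text
err [ 6.90747181e-05 -1.14986856e-05 -4.48741354e-04] [ 0.47752776 -0.23934864  0.21175263] [-0.62  0.36 -0.35  0.85  0.    1.05] [ 0.99194653 -1.3245744  -1.14250584] 11.75
```

View pics/side_r7.png

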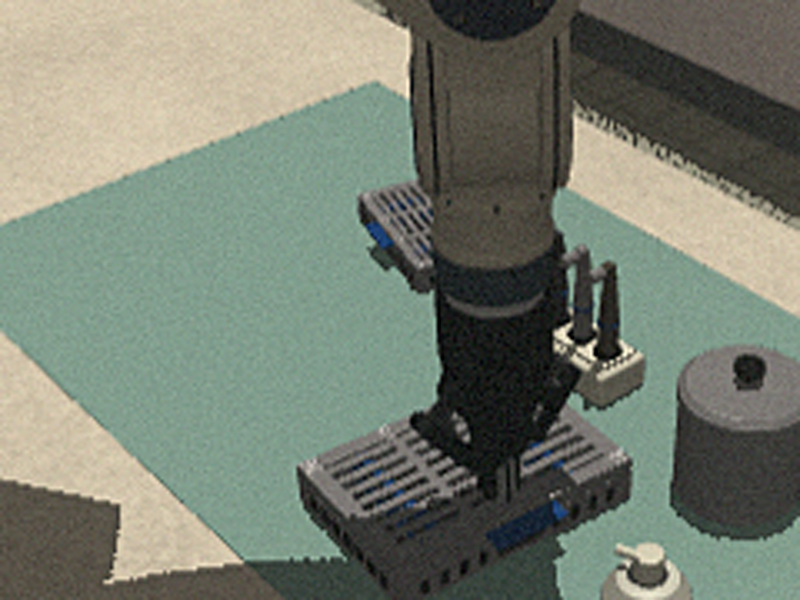

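Call:
{"method": "step_arm", "body": {"deltas": [[[0, 0, 0.0005], [0, 0, 0]], [[0, 0, 0.0005], [0, 0, 0]], [[0, 0, 0.001], [0, 0, 0]], [[0, 0, 0.001], [0, 0, 0]], [[0, 0, 0.0015], [0, 0, 0]], [[0, 0, 0.0015], [0, 0, 0]], [[0, 0, 0.002], [0, 0, 0]], [[0, 0, 0.002], [0, 0, 0]], [[0, 0, 0.002], [0, 0, 0]], [[0, 0, 0.002], [0, 0, 0]]]}}

```text
time_s: 13.0
tcp_pos: [0.4776, -0.2391, 0.2104]
tcp_rot: [-3.138, 0.157, -0.002]
wrist_force: [-1.9, 1.1, 4.7]
finger_gap: -0.0001
```

Call:
{"method": "step_arm", "body": {"deltas": [[[0, 0, 0.0005], [0, 0, 0]], [[0, 0, 0.0005], [0, 0, 0]], [[0, 0, 0.001], [0, 0, 0]], [[0, 0, 0.001], [0, 0, 0]], [[0, 0, 0.001], [0, 0, 0]], [[0, 0, 0.0015], [0, 0, 0]], [[0, 0, 0.0015], [0, 0, 0]], [[0, 0, 0.0015], [0, 0, 0]], [[0, 0, 0.0015], [0, 0, 0]], [[0, 0, 0.0015], [0, 0, 0]]]}}

```text
time_s: 14.25
tcp_pos: [0.4775, -0.239, 0.2101]
tcp_rot: [3.137, -0.156, 0.004]
wrist_force: [-6.6, 2.3, 19.7]
finger_gap: 0.0
```

It is rigid at tip z = 0.0371 (a shut lid is 0.037) with about 20 N. Easing off and retreating straight up.

Call:
{"method": "step_arm", "body": {"deltas": [[[0, 0, -0.001], [0, 0, 0]], [[0, 0, -0.002], [0, 0, 0]], [[0, 0, -0.005], [0, 0, 0]], [[0, 0, -0.015], [0, 0, 0]], [[0, 0, -0.03], [0, 0, 0]], [[0, 0, -0.05], [0, 0, 0]], [[0, 0, -0.08], [0, 0, 0]], [[0, 0, -0.11], [0, 0, 0]], [[0, 0, -0.14], [0, 0, 0]], [[0, 0, -0.17], [0, 0, 0]]]}}

```text
time_s: 15.5
tcp_pos: [0.4771, -0.2389, 0.3808]
tcp_rot: [3.137, -0.157, 0.003]
wrist_force: [-0.5, -0.2, 0.4]
finger_gap: -0.0002
```

Call:
{"method": "step_arm", "body": {"deltas": [[[0, -0.03, 0], [0, 0, 0]], [[0, -0.06, 0], [0, 0, 0]], [[0, -0.1, 0], [0, 0, 0]], [[0, -0.14, 0], [0, 0, 0]], [[0, -0.18, 0], [0, 0, 0]], [[0, -0.22, 0], [0, 0, 0]], [[0, -0.26, 0], [0, 0, 0]], [[0, -0.3, 0], [0, 0, 0]], [[0, -0.33, 0], [0, 0, 0]], [[0, -0.35, 0], [0, 0, 0]]]}}

```text
time_s: 16.75
tcp_pos: [0.512, 0.1105, 0.3799]
tcp_rot: [-3.137, 0.155, -0.004]
wrist_force: [0.1, -0.2, 0.6]
finger_gap: 0.0002
```

```bash
python3 look.py side end 160 100 400 280; python3 look.py top end 120 100 460 330
python3 - <<'E'
import numpy as np,cv2
from h import *; from plan import *
from rig import sensors
print(sensors.observe()['time_s'])
d=np.load('pics/top_end.npy');v,u=np.mgrid[180:305,240:360];dd=d[v,u].ravel();k=dd>0
X=pix2w('top',np.c_[u.ravel(),v.ravel()][k],d=dd[k]);c,s=np.cos(YAW),np.sin(YAW)
L=(X[:,:2]-O)@np.array([[c,-s],[s,c]])
for y in np.arange(-.09,.08,.02):
    q=(abs(L[:,1]-y)<.006)&(abs(L[:,0])<.095);print(round(y,2),np.percentile(X[q,2],[50,75,90]).round(4))
im=cv2.imread('pics/top_end_full.png');im=cv2.convertScaleAbs(cv2.resize(im[165:310,175:355],None,fx=4,fy=4,interpolation=cv2.INTER_CUBIC),alpha=1.6)
P=[lidpt(a,r,.01,0) for a,r in((.1,0),(.1,.143),(-.1,.143),(-.1,0))]
cv2.polylines(im,[((w2pix('top',F(P))-[175,165]+.375)*4).round().astype(int)],True,(0,255,0),1)
cv2.imwrite('pics/ov_end.png',im)
E
```

```text
16.85
-0.09 [0.0008 0.002  0.003 ]
-0.07 [0.0323 0.0356 0.0372]
-0.05 [0.0366 0.0379 0.0388]
-0.03 [0.0359 0.0376 0.0385]
-0.01 [0.0352 0.0371 0.0384]
0.01 [0.036  0.0375 0.0386]
0.03 [0.0355 0.0373 0.0384]
0.05 [0.0356 0.0375 0.0387]
0.07 [0.0366 0.0378 0.0389]
```

View pics/side_end.png

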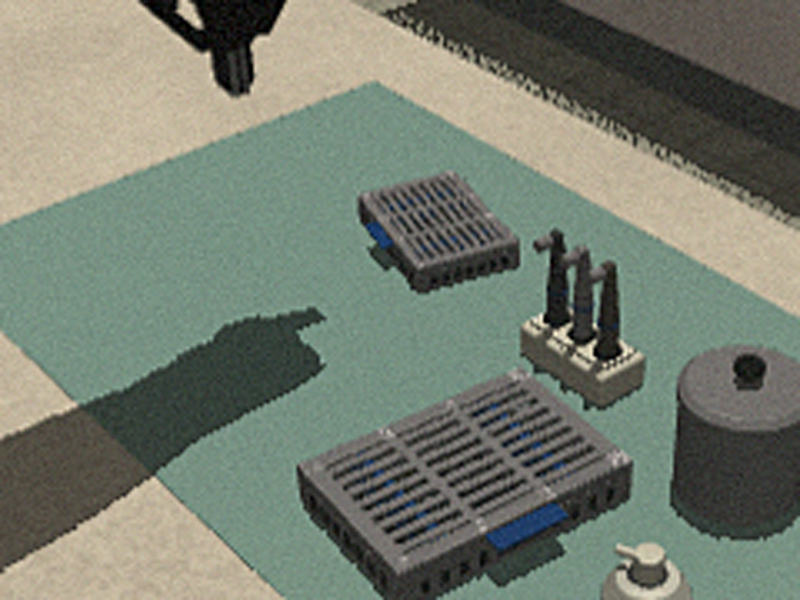

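View pics/ov_end.png

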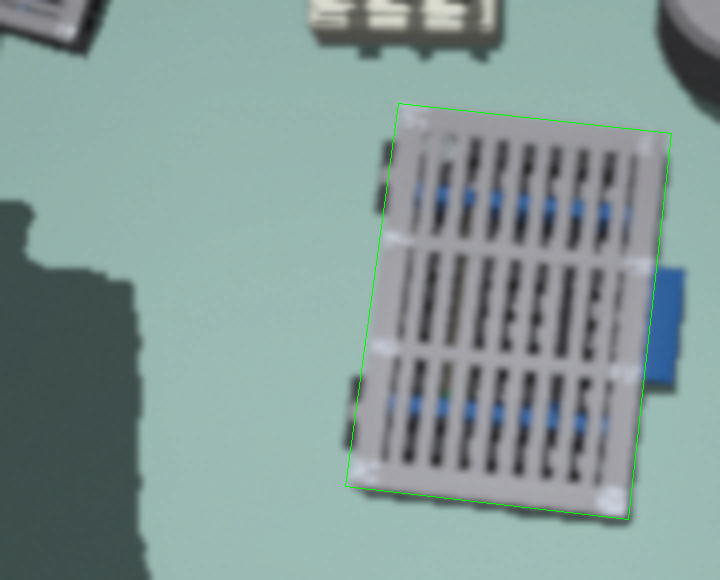

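The lid is flat: depth gives 36–38 mm at every strip on the leaf, and the outline matches the shut pose predicted from the first fit. The base, jar, spray and stand haven't moved, and the arm is clear.

```bash
python3 -c "
from rig import workorder;print(workorder.sign_off())"
```

```text
the job is handed in; nothing more can be done
None
```

The cassette lid is shut flat on its base, and I handed the job in at about 17 s of the 48 s allowed.

- **What I did:** I put the closed fingertips under the blue tab and pushed the lid up. I guided it over the hinge with the tip on its outer face, then pressed it down until it stopped. The press reached about 20 N, with about 7 N sideways. I then lifted straight off and moved the arm clear.
- **Lid:** The fingertip stopped at 37.1 mm, against 37 mm for a shut lid. Depth readings across the leaf gave 35–37 mm (median). The one lower value, 32 mm, was at the free edge.
- **Cassette and bystanders:** The shut lid's outline matches the pose predicted from the first fit, so I see no shift of the cassette. The jar, the spray and the stand show no visible movement in the final pictures, judged by eye.
- **Forces:** Readings at the end of each call stayed below about 3 N during the swing. I did not record forces between those readings. No check failed.

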